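# Pop the leveller out of its dock and trap it

### The job

Press down the long release key of the spring dock with one fingertip, so that the coffee leveller pops out, and have the other finger standing in the lane to stop it before it slides off the open low end of the ramp. Stop it where it is clear of the stop bar and still wholly on the ramp, lying flat, and finish holding just like that: one finger keeping the key down, the leveller at rest against the other. Do not grip or lift the leveller, and leave everything else on the table where it stands.

Things in the scene. Friction and masses are not known exactly. Their poses are not given: they have to be found in the camera images.
- ramp: Sloping aluminium ramp of the spring dock, fixed on a flat stand. Origin: on its floor, at the centre of the leveller's starting place. x points UP the slope (11 degrees; the low open end faces the robot), y across, z square to the floor. The lane lies between low walls, y -0.031 to 0.031, that stand 8 mm (-y side) and 6 mm (+y side) above the floor. Floor height above the table: 0.045 + 0.19 x.
- ramp_end (a point): Middle of the ramp's open low edge, on the floor, at x = -0.155 in the ramp's frame. Once freed, the leveller is thrown down the slippery slope at up to about half a metre a second and runs off here in about half a second, unless something already stands in the lane.
- stop_bar (a point): Middle of the top of the steel stop bar that crosses the lane in front of the leveller and is part of the key: x -0.0335 to -0.0295 in the ramp's frame, 5 mm above the floor with the key up, below the floor with the key pressed.
- ejector_top (a point): Top centre of the black spring-ejector housing at the high end of the lane: 30 mm along x, 58 mm along y, 24 mm above the ramp floor, at x = 0.064 in the ramp's frame. Its steel pusher presses on the leveller.
- key (a joint): Travel of the release key, m: 0 up, 0.009 fully pressed. It moves square to the ramp floor, springs back by itself, and carries the stop bar: the leveller is set free at about 0.005. It takes about 2 N to start and 5.5 N to hold fully down.
- key_pad (a point): A point on the key's top, at x = -0.128, y = 0.057 in the ramp's frame, 18 mm above the ramp floor with the key up (9 mm when down). The key is a long ribbed black bar beside the lane, on its +y side, its top parallel to the ramp: x -0.150 to -0.025, y 0.037 to 0.077. It can be pressed anywhere along it.
- leveller: The coffee leveller: a steel puck with a black top, 58 mm across, 26 mm tall, about 0.25 kg, lying flat in the dock. Origin at the centre of its underside; z along its axis.
- small_puck: Bystander, to be left where it is: a smaller steel and black puck, 49 mm across, 30 mm tall, standing on the table beside the dock. Origin: centre of its underside.
- tamper: Bystander, to be left where it is: a coffee tamper, 58 mm across, 90 mm tall, standing. Origin: centre of its underside.
- pitcher: Bystander, to be left where it is: a steel milk pitcher, 84 mm across, 95 mm tall, standing. Origin: centre of its underside.
- cup: Bystander, to be left where it is: a white espresso cup, 68 mm across, 58 mm tall, standing. Origin: centre of its underside.
- brush: Bystander, to be left where it is: a cleaning brush, 170 mm long, lying. Origin: where the tool's middle rests on the table.
- portafilter: Bystander, to be left where it is: a portafilter, bowl 74 mm across and 34 mm tall, with a 140 mm handle along its x, lying. Origin: middle of the bowl's underside.
- jar: Bystander, to be left where it is: a white jar, 72 mm across, 100 mm tall, standing. Origin: centre of its underside.

How it is judged:
By the outcome, as a careful person would: the job done as asked, in the order asked, and still so for the second after the job is handed in, while the arm keeps its last pose, push and grip.
It also fails if it takes over 32 s, if anything falls off the work surface, if the arm or the gripper's body presses on something with over 40 N, if the wrist force passes 120 N, or if a joint passes its speed limit or range.

### The arm

A 7-joint arm with a two-finger parallel gripper is mounted at the origin on the work surface. World frame = base frame: x ahead of the robot, y to its left, z up, the work surface at z = 0. Lengths are in m, angles in rad, forces in N, time in s.
With the tool pointing down it reaches from about 0.425 to 0.875 m from the base axis. Payload 8.4 kg.
Tool frame: the origin (TCP) lies midway between the tips of the shut fingers; the grasp point (between the pads) lies 19 mm behind it (manip.hold_point_z is the distance from the TCP to the grasp point, in m); z points along the fingers, x is the direction in which the jaws open and shut, and the axes are right-handed (so a half turn about z gives the same grasp; the last joint's range is limited). The gripper opens to 87 mm and grips with 3 to 60 N. Pads are 19 mm wide; open, the fingers measure 117 mm over their backs; the gripper's body (75 mm by 190 mm) begins 51 mm behind the grasp point.
Start: joints at [-0.099, 0.333, 0.04, 1.465, -0.013, 1.343, -0.059], TCP at [0.65, -0, 0.223] pointing down, gripper open.
Joint ranges: [-2.58, 2.58], [-0.38, 2.09], [-1.3, 1.39], [0.25, 2.4], [-1.5, 4.64], [0.08, 2.09], [-2.65, 2.65]. Speed limits (rad/s): [2.22, 2.22, 2.79, 2.79, 3.14, 3.14, 3.14].

### API

Orientations are given as a unit quaternion [w, x, y, z].
In Python, from workcell import read_state, camera, manip gives the robot as it stands.
- The arm moves only by the tool apply_moves, never from a script. Its arguments are lists of equal length, an entry for each row: "dp": the shift along the tool's x, y, z in m, a list of three; "yaw": the turn about the tool's z in degrees. A call has 1 to 8 rows; each row shifts and turns the commanded pose from where the row before left it, along the tool's axes as they then stand; what a row does not reach is not made up. A row lasts 1/10 s, in which the tool goes at most 50 mm and 8.59 degrees, less where a joint would pass 70% of its speed; a pose out of reach is approached as far as the arm can. A call with a gripper value outside its range is refused whole. "fingers" is the opening, from 0 (shut) to 1 (fully open), set as the call begins (left out, the last holds). The fingers move at their own pace and stop on an object; "newtons" is the grip in N (left out, the last holds). Time passes only in rows, so rows that do not move let the fingers close. It gives the time, the measured TCP pose, the force and the opening at its end, in the units of the state.
- read_state(): the state, without advancing time (a new reading comes with each control period).
- camera(name): name is "scene" or "side" or "wrist"; returns a dict with "img" (480x640x3 uint8, blue, green, red), "fovy" (degrees; the focal length in pixels is half the picture's height over the tangent of half this angle, whatever the lens; pixels are square), "cx", "cy" (the principal point, pixels), "dist" ([k1, k2, p1, p2, k3] as OpenCV has them; the pictures are not rectified), "eye" and "orientation" of the camera in the world; the wrist camera has in their place "mount" (4x4, takes a point from camera to tool coordinates, whose origin is the TCP and whose axes are the tool frame's). Camera axes: x right, y down, z forward; pixel columns grow to the right and rows downward; lengths in m; the calibration is good to about 2 mm. A picture is of the moment at which its call begins: read the wrist's pose just before it. There is no depth.
- manip.job_done(): hands the job in, once; it reports no verdict.
The state is a dict: "clock": time; "q": joint angles; "joint_vel": joint speeds; "joint_efforts": joint torques, N m; "eef_pos": TCP position; "ee_rot": TCP orientation; "ft_force": force on the tool from outside, world axes, zero at the start; "torque": the same for the moment, N m; "grip_width": opening from 0.0 (shut) to 1.0 (fully open).
Only numpy, scipy, OpenCV 4.12 (cv2) and the standard library are available. Lean on these libraries where they do the work, as an engineer would, in place of code of your own. Each camera call takes 0.05 s, during which the arm holds its last target. There are 200 camera calls.

## Working session

There is one attempt and no reset: what is moved stays moved. The work goes in short steps, Python scripts to look and compute and a tool call to move; the robot and the scene stay as the last step left them, time stands still between calls to the robot, and variables do not carry over. Pictures are saved under pics/ and viewed, about 8 in all and at most 12, crops included, and the job is handed in when it is done.

Besides the shell and the picture viewer there is one more tool, called after "Call:" as name([rows], argument=value, ...), one row to a line, values as JSON. apply_moves: Moves the arm, as the interface text tells. Its arguments: {"type":"object","properties":{"dp":{"type":"array","items":{"type":"array","items":{"type":"number"}}},"yaw":{"type":"array","items":{"type":"number"}},"fingers":{"type":"number"},"newtons":{"type":"number"}},"required":["dp","yaw"]}

```bash
ls; mkdir -p pics
python3 - <<'E'
from workcell import read_state,camera,manip
import cv2
print(read_state()); print(manip.hold_point_z)
for n in("scene","side","wrist"):
    c=camera(n); cv2.imwrite(f"pics/{n}0.png",c.pop("img")); print(n,c)
E
```

```text
pics
{'clock': 0.0, 'q': array([-0.09921499,  0.33394028,  0.03984938,  1.46625796, -0.01341604,
        1.3433014 , -0.05852461]), 'joint_vel': array([ 0.00097498, -0.00032025, -0.00150123, -0.00042587, -0.00217844,
        0.00130363, -0.00070314]), 'joint_efforts': array([ 1.06989024e-03, -6.56351209e+01,  1.33598529e+00, -4.03798449e+01,
       -5.97442500e-02,  4.47441044e-02,  1.62792835e-04]), 'eef_pos': array([6.49533552e-01, 1.34169570e-06, 2.21646457e-01]), 'ee_rot': array([ 4.44576420e-05,  9.99999663e-01, -3.61563064e-06, -8.19429481e-04]), 'ft_force': array([-0.22181443,  0.05520165, -0.10093295]), 'torque': array([ 0.05440017, -0.01349957,  0.03212178]), 'grip_width': 0.9993706050380521}
0.0187
scene {'fovy': 48.276269599903536, 'cx': 319.04680830347735, 'cy': 235.59862207834988, 'dist': array([-0.0992027,  0.       ,  0.       ,  0.       ,  0.       ]), 'eye': array([ 1.30958023, -0.62934031,  0.99101403]), 'orientation': array([-0.35457819,  0.83140006,  0.39738597, -0.15853279])}
side {'fovy': 52.69886607432477, 'cx': 308.4562114456373, 'cy': 236.21408203892122, 'dist': array([-0.11431972,  0.        ,  0.        ,  0.        ,  0.        ]), 'eye': array([0.4396044 , 1.08422118, 0.75679199]), 'orientation': array([ 0.02565752, -0.0661804 ,  0.86638406, -0.49430812])}
wrist {'fovy': 64.15247452325193, 'cx': 308.1215269456587, 'cy': 237.39307525972401, 'dist': array([0.02805217, 0.        , 0.        , 0.        , 0.        ]), 'mount': array([[ 9.99999712e-01,  5.54898131e-04,  5.18347702e-04,
        -5.43687529e-04],
       [-6.72117911e-04,  9.64475951e-01,  2.64169811e-01,
        -7.13265859e-02],
       [-3.53346558e-04, -2.64170083e-01,  9.64476046e-01,
        -1.61879283e-01],
       [ 0.00000000e+00,  0.00000000e+00,  0.00000000e+00,
         1.00000000e+00]])}
```

View pics/scene0.png

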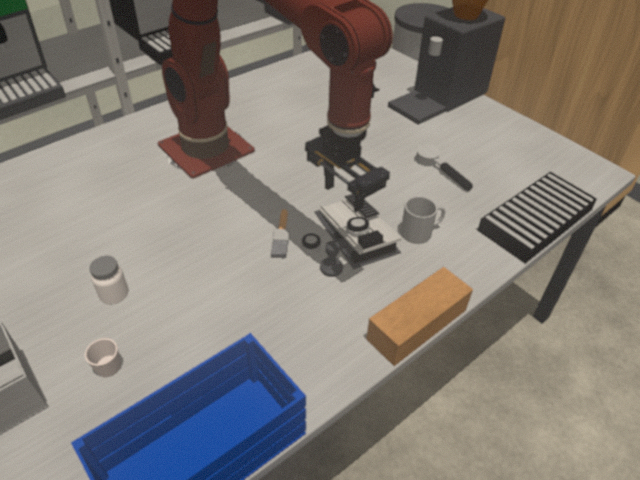

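View pics/side0.png

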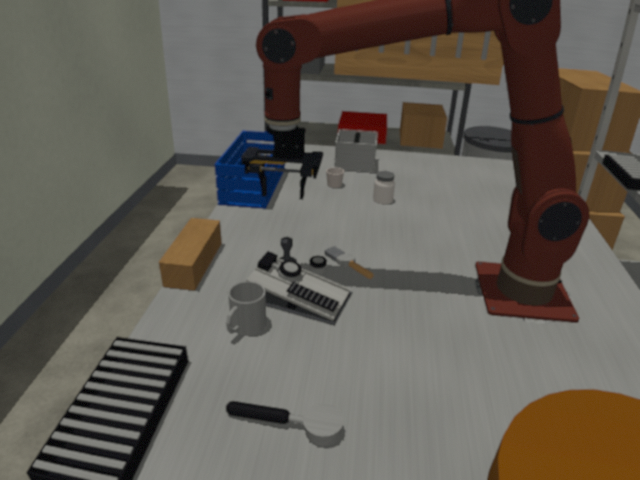

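View pics/wrist0.png

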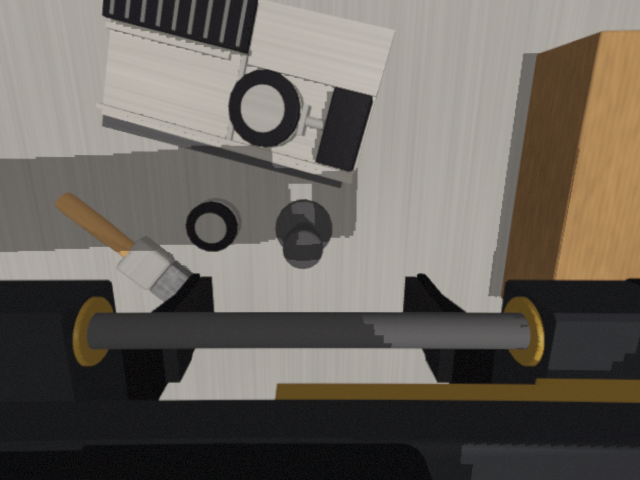

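The scene shows the dock near (360,235), with the pitcher beside it at (420,218) and the tamper at (332,260). In the wrist view the leveller top is at (265,108), the ejector at (345,130) and the ribbed key at (180,20). The ramp's x axis points image-right and slightly down.

```bash
cat > h.py <<'E'
import numpy as np, cv2
from scipy.spatial.transform import Rotation as R
from workcell import read_state,camera,manip
def rot(q): return R.from_quat(np.r_[q[1:],q[0]]).as_matrix()
class Cam:
    def __init__(s,name,img=None):
        st=read_state(); c=camera(name); s.img=c["img"]
        f=240/np.tan(np.radians(c["fovy"])/2); s.K=np.array([[f,0,c["cx"]],[0,f,c["cy"]],[0,0,1]]); s.d=c["dist"]
        if "mount" in c:
            M=np.array(c["mount"]); T=rot(st["ee_rot"]); s.Rm=T@M[:3,:3]; s.o=st["eef_pos"]+T@M[:3,3]
        else: s.Rm=rot(c["orientation"]); s.o=c["eye"]
    def ray(s,px):
        u=cv2.undistortPoints(np.float64(px).reshape(-1,1,2),s.K,s.d).reshape(-1,2)
        return np.c_[u,np.ones(len(u))]@s.Rm.T
    def onz(s,px,z):
        r=s.ray(px); return s.o+r*((z-s.o[2])/r[:,2])[:,None]
    def proj(s,P):
        P=(np.float64(P).reshape(-1,3)-s.o)@s.Rm
        return cv2.projectPoints(P,np.zeros(3),np.zeros(3),s.K,s.d)[0].reshape(-1,2)
E
python3 - <<'E'
from h import *
w=Cam("wrist")
lv=w.onz([[265,108]],.0705)[0]; ej=w.onz([[345,130]],.0808)[0]
d=(ej-lv)[:2]; print(lv,ej,np.linalg.norm(d),np.degrees(np.arctan2(d[1],d[0])))
e=w.onz([[103,118],[345,172]],.035); d=(e[1]-e[0])[:2]; print("edge yaw",np.degrees(np.arctan2(d[1],d[0])))
print("small,tamper top",w.onz([[212,226]],.03),w.onz([[303,250]],.09))
s=Cam("scene"); print("pitcher scene top",s.onz([[421,204]],.095), "lev",s.onz([[358,224]],.0705))
s=Cam("side"); print("pitcher side top",s.onz([[247,292]],.095),"lev",s.onz([[290,268]],.0705))
E
```

```text
[0.61564608 0.08926513 0.0705    ] [0.67705779 0.07294405 0.0808    ] 0.0635434967427401 -14.883167005444003
edge yaw -12.199296413988115
small,tamper top [[ 0.55787367 -0.01449821  0.03      ]] [[ 0.64499542 -0.0196714   0.09      ]]
pitcher scene top [[0.68229687 0.24550528 0.095     ]] lev [[0.6190891  0.08556355 0.0705    ]]
pitcher side top [[0.68349908 0.24374745 0.095     ]] lev [[0.61110652 0.09842745 0.0705    ]]
```

Call:
apply_moves([
  [-0.0185,-0.0186,0.006],
  [-0.0185,-0.0186,0.006],
  [-0.0185,-0.0186,0.006],
  [-0.0185,-0.0186,0.006],
  [-0.0185,-0.0186,0.006],
  [-0.0185,-0.0186,0.006],
  [-0.0185,-0.0186,0.006],
  [-0.0185,-0.0186,0.006],
], yaw=[0,0,0,0,0,0,0,0], fingers=0.48)

```text
clock: 1.1
eef_pos: [0.5011, 0.1495, 0.1744]
ee_rot: [-0.0, 1.0, -0.0, 0.0]
ft_force: [0.1, 1.2, -0.7]
grip_width: 0.488
```

Call:
apply_moves([
  [0,0,0],
  [0,0,0],
  [0,0,0],
  [0,0,0],
  [0,0,0],
  [0,0,0],
  [0,0,0],
  [0,0,0],
], yaw=[-8.3,-8.3,-8.3,-8.3,-8.3,-8.3,-8.3,-8.3])

```text
clock: 1.9
eef_pos: [0.5019, 0.1488, 0.1746]
ee_rot: [-0.0, 0.835, 0.55, -0.0]
ft_force: [0.7, -0.1, 0.5]
grip_width: 0.48
```

Call:
apply_moves([
  [0,0,0],
  [0,0,0],
  [0,0,0],
], yaw=[-8.6,0,0])

```text
clock: 2.2
eef_pos: [0.502, 0.1487, 0.1746]
ee_rot: [-0.0, 0.795, 0.607, 0.0]
ft_force: [-0.4, -0.0, 0.2]
grip_width: 0.479
```

Run:
```python
from h import *
st=read_state(); print(st["clock"],st["eef_pos"],st["ft_force"],st["grip_width"],rot(st["ee_rot"])[:,0])
c=Cam("wrist"); cv2.imwrite("pics/w1.png",c.img)
```

```text
2.2 [0.50199319 0.14871088 0.17458998] [-0.44084085 -0.01203534  0.1741547 ] 0.4788326876193151 [2.63483900e-01 9.64663793e-01 2.40060263e-05]
```

View pics/w1.png

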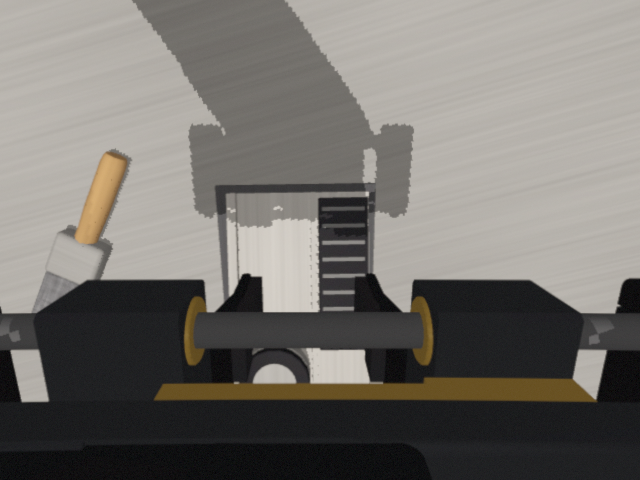

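The low open edge runs along row 187 and the key's low end is at row 198, cols 320–367. The fingertips are near (250,280) and (367,280), on the lane and key sides as intended. I'll enlarge this for exact positions.

Run:
```python
import cv2
i=cv2.imread("pics/w1.png")[175:325,200:400]; i=cv2.convertScaleAbs(i,alpha=1.4,beta=10)
cv2.imwrite("pics/w1c.png",cv2.resize(i,None,fx=4,fy=4,interpolation=cv2.INTER_CUBIC))
```

```text
(no output)
```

View pics/w1c.png

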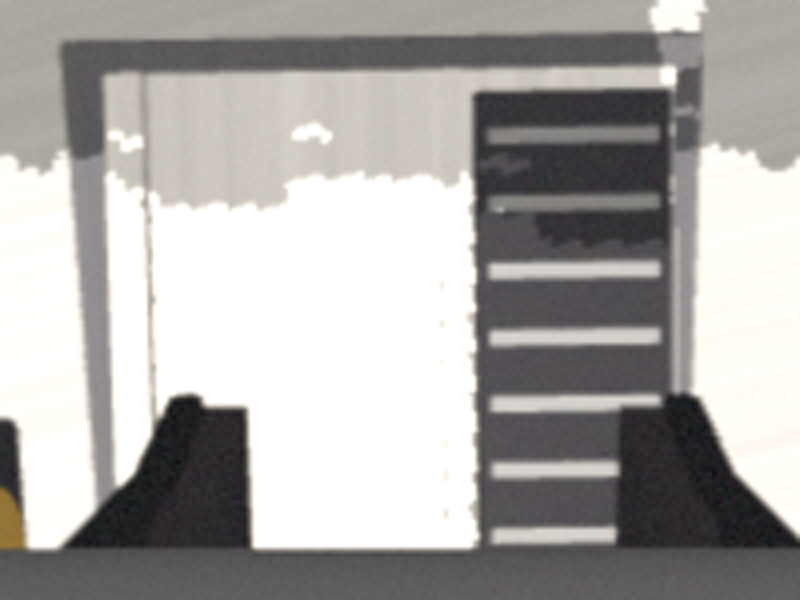

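Run:
```python
from h import *
c=Cam("wrist"); st=read_state(); T=rot(st["ee_rot"]); p=st["eef_pos"]
for t in [(-.0208,-.0095,0),(.0208,-.0095,0),(-.0208,.0095,0),(-.0358,-.0095,0)]: print("tip",t,c.proj(p+T@np.array(t)))
k=c.onz([[318.5,198],[367,197.7]],.0342); e=c.onz([[225.7,193.2],[368.7,191.5]],.0156)
k2=c.onz([[320.3,310]],.0342+.19*.06)
tl=lambda P:(P-p)@T
print("key corners tool",tl(k),"edge",tl(e),"key side",tl(k2))
o=p+0
for yaw in(-14.,-15.,-16.):
    a=np.radians(yaw); u=np.array([np.cos(a),np.sin(a)]); v=np.array([-u[1],u[0]])
    n=.018
    O1=k.mean(0)[:2]-u*(-.150*np.cos(np.radians(11))-n*np.sin(np.radians(11)))-v*.057
    L=np.array([.61565,.08927])+u*.00496
    d=p[:2]-O1
    print(yaw,"origin from key",O1,"from leveller",L,"TCP in ramp horiz",d@u,d@v)
d=k[1]-k[0];print("key yaw",np.degrees(np.arctan2(d[1],d[0]))-90, np.linalg.norm(d)); d=e[1]-e[0];print("edge yaw",np.degrees(np.arctan2(d[1],d[0]))-90,np.linalg.norm(d))
```

```text
tip (-0.0208, -0.0095, 0) [[264.0346037 277.159438 ]]
tip (0.0208, -0.0095, 0) [[356.29792671 277.14624238]]
tip (-0.0208, 0.0095, 0) [[265.250143   315.59039701]]
tip (-0.0358, -0.0095, 0) [[230.70721918 277.19590272]]
key corners tool [[ 0.00735705 -0.02209166  0.14037976]
 [ 0.04591414 -0.02230558  0.14038092]] edge [[-0.07019949 -0.02302806  0.1589774 ]
 [ 0.050006   -0.02446575  0.15898099]] key side [[0.00919126 0.06977165 0.12898176]]
-14.0 origin from key [0.61998331 0.08855253] from leveller [0.62046267 0.08807007] TCP in ramp horiz -0.12905213407322325 0.029896099490722097
-15.0 origin from key [0.61836172 0.08625558] from leveller [0.62044099 0.08798626] TCP in ramp horiz -0.1285823996070165 0.03027766210742343
-16.0 origin from key [0.61670029 0.08398727] from leveller [0.62041786 0.08790284] TCP in ramp horiz -0.12811939586951196 0.030667364607111964
key yaw -14.895601557627714 0.038557682710589514
edge yaw -14.528238054733649 0.12021408132243665
```

Call:
apply_moves([
  [-0.0025,0,0.016],
  [0,0,0.016],
  [0,0,0.016],
  [0,0,0.016],
  [0,0,0.016],
  [0,0,0.016],
  [0,0,0.016],
  [0,0,0.012],
], yaw=[0,0,0,0,0,0,0,0], fingers=0.55)

```text
clock: 3.1
eef_pos: [0.501, 0.1463, 0.0496]
ee_rot: [-0.0, 0.794, 0.608, -0.0]
ft_force: [-0.4, -0.3, 0.9]
grip_width: 0.55
```

Call:
apply_moves([
  [0,0,0],
  [0,0,0],
], yaw=[0,0])

```text
clock: 3.3
eef_pos: [0.5015, 0.1465, 0.0508]
ee_rot: [-0.0, 0.794, 0.608, -0.0]
ft_force: [0.5, 0.5, 0.9]
grip_width: 0.551
```

Run:
```python
from h import *
st=read_state(); print(st["clock"],st["eef_pos"],st["ft_force"],st["grip_width"])
c=Cam("wrist"); s=Cam("side")
a=cv2.resize(c.img[150:350,150:450],(600,400)); b=cv2.resize(s.img[210:340,210:405],(600,400),interpolation=cv2.INTER_CUBIC)
cv2.imwrite("pics/a2.png",np.vstack([a[:200+100],b[50:350]]))
```

```text
3.3 [0.50146125 0.1464752  0.05082412] [0.45316899 0.478125   0.94880571] 0.5513735421030076
```

View pics/a2.png

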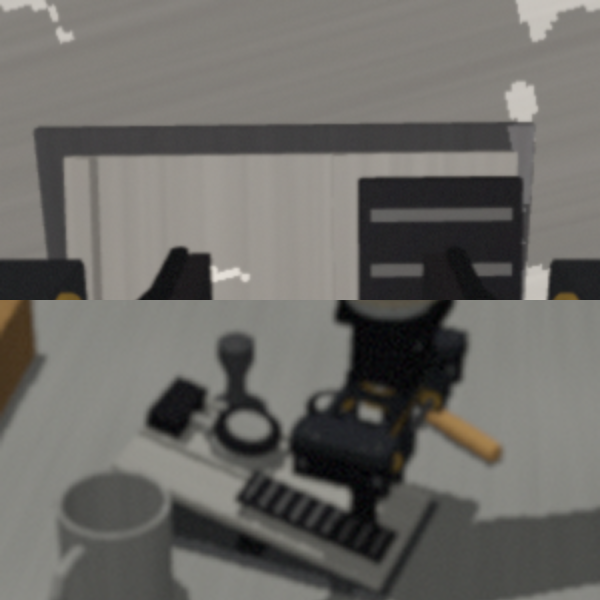

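The tips are placed as computed: the key finger is over the middle of the key's width and the lane finger is near the lane centre, both still above contact. Next I'll lower to just above contact and press.

Call:
apply_moves([
  [0,0,0.004],
  [0,0,0.003],
  [0,0,0.001],
  [0,0,0],
], yaw=[0,0,0,0])

```text
clock: 3.8
eef_pos: [0.5012, 0.1463, 0.0424]
ee_rot: [-0.0, 0.793, 0.609, -0.0]
ft_force: [0.3, -0.4, 0.4]
grip_width: 0.554
```

Call:
apply_moves([
  [0,0,0.003],
  [0,0,0.003],
  [0,0,0.002],
  [0,0,0],
  [0,0,0],
  [0,0,0],
], yaw=[0,0,0,0,0,0])

```text
clock: 4.4
eef_pos: [0.5013, 0.1465, 0.0347]
ee_rot: [-0.0, 0.793, 0.609, 0.0]
ft_force: [0.1, 0.6, 4.4]
grip_width: 0.548
```

Call:
apply_moves([
  [0,0,0.002],
  [0,0,0.0015],
  [0,0,0],
  [0,0,0],
  [0,0,0],
  [0,0,0],
], yaw=[0,0,0,0,0,0])

```text
clock: 5.0
eef_pos: [0.5018, 0.1464, 0.0313]
ee_rot: [0.0, 0.793, 0.609, 0.0]
ft_force: [1.4, -0.8, 6.5]
grip_width: 0.55
```

Run:
```python
from h import *
st=read_state(); print(st["clock"],st["eef_pos"],st["ft_force"],st["torque"],st["grip_width"])
c=Cam("scene"); s=Cam("side")
a=cv2.resize(c.img[170:290,270:450],(600,400),interpolation=cv2.INTER_CUBIC); b=cv2.resize(s.img[210:340,210:405],(600,400),interpolation=cv2.INTER_CUBIC)
cv2.imwrite("pics/a3.png",np.vstack([a[:300],b[50:350]]))
```

```text
5.0 [0.50184343 0.1464317  0.03129775] [ 1.44192182 -0.83232601  6.53120369] [ 0.10623448 -0.47220681 -0.10353172] 0.5504997224268917
```

View pics/a3.png

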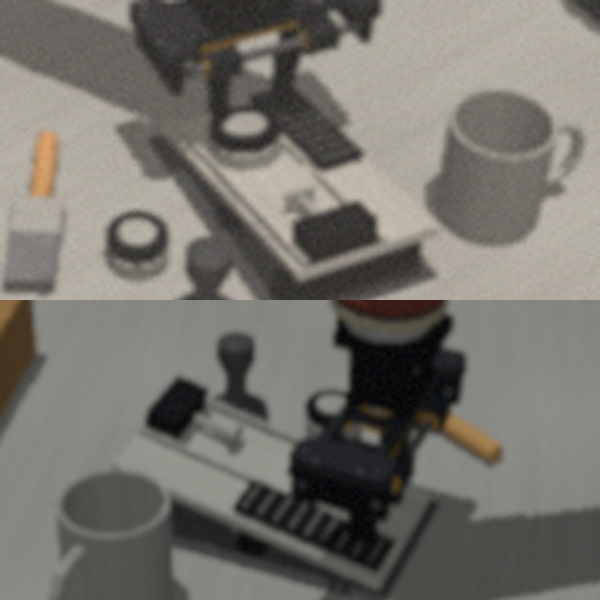

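The leveller is out and lying flat against the lane finger, with its top at about scene (344,208). Nothing else has moved. I'll add a little press for margin and check its position and that it's at rest.

Call:
apply_moves([
  [0,0,0.001],
  [0,0,0],
  [0,0,0],
  [0,0,0],
  [0,0,0],
  [0,0,0],
], yaw=[0,0,0,0,0,0])

```text
clock: 5.7
eef_pos: [0.502, 0.1465, 0.0308]
ee_rot: [0.0, 0.793, 0.609, 0.001]
ft_force: [-0.6, -1.5, 11.6]
grip_width: 0.549
```

Run:
```python
from h import *
c=Cam("scene"); P=c.onz([[343.8,208.1]],.054)[0]
a=np.radians(-14.7);u=np.array([np.cos(a),np.sin(a)]);v=np.array([-u[1],u[0]])
d=P[:2]-[.620,.0877]; print("leveller ramp x,y",(d@u+.005)/.9816,d@v)
im=[]
for _ in range(2):
    for i in range(6): c2=Cam("scene")
    st=read_state(); print(st["clock"],st["eef_pos"],st["ft_force"]); im.append(c2.img[170:290,270:450].astype(int))
print("diff from before",np.abs(im[1]-im[0]).mean())
cv2.imwrite("pics/a4.png",cv2.resize(c2.img[170:290,270:450],(720,480),interpolation=cv2.INTER_CUBIC))
```

```text
leveller ramp x,y -0.08190490642753664 0.0010500544385520917
6.05 [0.50202255 0.14647309 0.03084857] [-1.30852499 -1.82233445 12.44275606]
6.35 [0.50203019 0.14650902 0.03085432] [-0.59796976 -1.20417774 12.27325425]
diff from before 2.7771913580246914
```

View pics/a4.png

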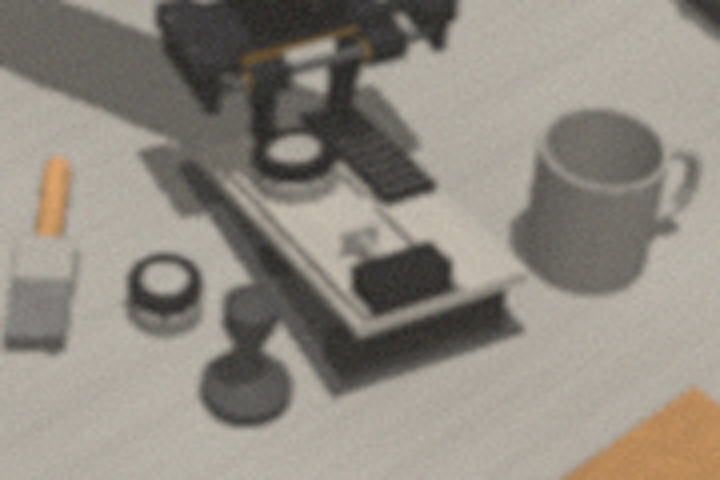

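The key is at its bottom stop (12 N), and the leveller lies flat and still at ramp x ≈ -0.082 to -0.088, inside the allowed range of -0.126 to -0.0625.

```bash
python3 -c "
from workcell import manip; print(manip.job_done())"
```

```text
the job is handed in; nothing more can be done
None
```

The leveller is out of the dock and at rest against one finger in the lane, with the other finger holding the release key down. I handed the job in at about 6.4 s of the 32 s allowed, and got no verdict back.

- **How it went:** I set the jaws across the ramp and opened them to 48 mm. One fingertip stood in the lane below the leveller's top height before the other pressed the key. Pressing the key freed the leveller, and it slid down onto the lane finger.
- **Key:** the push rose from 6.5 N to about 12 N over the last half millimetre, so the key is against its bottom stop. The tool stayed steady at z = 0.031.
- **Leveller position:** the camera puts its centre at ramp x ≈ -0.082, y ≈ 0.001. The finger position gives x ≈ -0.088. Both are clear of the stop bar and wholly on the ramp (allowed range -0.126 to -0.0625).
- **Lying flat and at rest:** it looks flat in the pictures. Two pictures 0.3 s apart differ by only about 3 grey levels a pixel on average, which I took to be camera noise.
- **Other objects:** nothing near the dock looks moved in the last pictures. I did not check the cup, jar and portafilter again, but the arm never went near them.
- **Disagreement:** two estimates of the ramp's position differed by about 2 mm, within calibration.

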